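# Wake, switch and zero the kitchen scale under the mortar

## Robot

A 6-joint arm with a two-finger parallel gripper is mounted at the origin on the work surface. World frame = base frame: x ahead of the robot, y to its left, z up, the work surface at z = 0. Lengths are in mm, angles in degrees, forces in N, time in s.
With the tool pointing down it reaches from about 350 to 850 mm from the base axis. Payload 8.1 kg.
Tool frame: the origin (TCP) lies midway between the tips of the shut fingers; the grasp point (between the pads) lies 19 mm behind it; z points along the fingers, y is the direction in which the jaws open and shut (so a half turn about z gives the same grasp; the last joint's range is limited). The gripper opens to 85 mm and grips with 20 to 120 N. Pads are 22 mm wide; open, the fingers measure 114 mm over their backs; the gripper's body (76 mm by 85 mm) begins 54 mm behind the grasp point. The pads swing forward as they close: fully open they stand 13 mm farther back than shut.
Start: joints at [64.492, 7.471, 85.268, -0, 87.261, -4.893], TCP at [211.231, 561.593, 231.292] pointing down, gripper open.
Joint ranges: [-169.43, 169.43], [-51.17, 129.36], [1.28, 143.12], [-76.62, 256.62], [0, 156.53], [-152.29, 152.29]. Speed limits (degrees/s): [136.94, 136.94, 159.86, 180, 180, 180].

## Interface

Orientations are given as [roll, pitch, yaw] about the fixed x, y, z axes, in that order (R = Rz(yaw) Ry(pitch) Rx(roll)).
In Python, from bench import telemetry, snapshot, camera_params, job gives the robot as it stands. The module is installed in compiled form; this text tells all that it offers.
- The arm moves only by the shell command python3 -m jog 'ROWS' [FORCE]. ROWS is JSON, a list that holds one entry, the list of rows, each a list of 7 numbers: the shift along the tool's x, y, z in units of 50 mm (1.0 is 50 mm), then the turn, a rotation vector about the tool's x, y, z in units of 2 pi rad (1.0 is 2 pi rad), then the opening, from 0 (shut) to 1 (fully open). In form: [[[dx, dy, dz, rx, ry, rz, claw], ...]]. A call has 1 to 12 rows; each row shifts and turns the commanded pose from where the row before left it, along the tool's axes as they then stand; what a row does not reach is not made up. A row lasts 1/8 s, in which the tool goes at most 62.5 mm and 10.7 degrees, less where a joint would pass 70% of its speed; a pose out of reach is approached as far as the arm can. A call with a number of a shift or a turn outside -1 to 1 is refused whole. A call with a gripper value outside its range is refused whole. The fingers move at their own pace and stop on an object; FORCE is the grip in N (left out, the last holds). Time passes only in rows, so rows that do not move let the fingers close. It gives the time, the measured TCP pose, the force and the opening at its end, in the units of the state.
- telemetry.sense(): the state, without advancing time (a new reading comes with each control period).
- snapshot(name): name is "scene" or "top" or "wrist"; returns (picture, depth): 400x640x3 uint8, red, green, blue; 400x640 float32, mm along the optical axis (not along the pixel's ray), 0 where there is no reading.
- camera_params(name): a dict with "K" (3x3 intrinsics, pixels), "D" ([k1, k2, p1, p2, k3] as OpenCV has them; the pictures are not rectified), "extrinsics" (4x4, takes a point from camera to world coordinates). Camera axes: x right, y down, z forward; pixel columns grow to the right and rows downward; lengths in mm; the calibration is good to about 2 mm. A picture is of the moment at which its call begins: read the wrist's pose just before it. camera_params takes no time and is no camera call; for the wrist camera it gives the pose at the moment of the call.
- job.hand_in(): hands the job in, once; it reports no verdict.
The state is a dict: "time": time; "joint_pos": joint angles; "qd": joint speeds; "joint_efforts": joint torques, N m; "tool_pos": TCP position; "tcp_rot": TCP orientation; "ft_force": force on the tool from outside, world axes, zero at the start; "wrist_torque": the same for the moment, N m; "finger_gap": finger opening in mm.
Only numpy, scipy, OpenCV 4.12 (cv2) and the standard library are available. Lean on these libraries where they do the work, as an engineer would, in place of code of your own. Each camera call takes 0.05 s, during which the arm holds its last target. There are 200 camera calls.

## Task

Get the kitchen scale ready for weighing spice into the mortar that stands on it: with the fingertips tap its red key to wake it, then the green key to change the unit, then the blue key to zero out the mortar, each lightly and each springing back up before the next is pressed. Only touch the keys: do not shift, tip or lift the scale, leave the mortar, carousel, cruet and spoons alone, and finish with the hand clear of everything.

Things in the scene. Friction and masses are not known exactly. Their poses are not given: they have to be found in the camera images.
- tray: Slim fixed aluminium tray on top of the fridge, 360 mm deep (x) by 860 mm long (y); all the things stand on its floor, which is 20 mm above the work surface; lip 12 mm higher. Origin: centre of the tray, on the work surface.
- scale: Kitchen scale, loose on the tray, 0.6 kg, 235 mm (own x) by 160 mm (own y); white housing, top 24 mm above the tray floor. Origin: centre of its underside, z up. Along its -x edge, roughly towards the robot, a black strip with a display and three round keys in a row; the rest is a steel plate 152 mm square, centre at own x = +34 mm, top 31 mm above the tray floor, carrying the mortar.
- key_red_top (a point): Centre of the top of the red key (wake), at own (-95, +48, 30.5) mm of the scale: left of the three as seen from the robot. Each key is a round silicone button 22 mm across whose flat top stands 6.5 mm above the strip; keys are 48 mm apart, centre to centre. The point moves down with the key.
- key_green_top (a point): Centre of the top of the green key (unit), the middle one, at own (-95, 0, 30.5) mm of the scale.
- key_blue_top (a point): Centre of the top of the blue key (zero), the right one as seen from the robot, at own (-95, -48, 30.5) mm of the scale.
- key_red (a joint): Travel of the red key in m: 0 up, 0.005 fully down (5 mm). It springs back by itself. It starts to give at about 0.9 N, a press registers past 2 mm (about 3.5 N), and it is fully down at about 7.5 N. The end stop is hard: run into quickly, the force shoots past 20 N, too much for the scale; aim for 3 to 4 mm, slowly.
- key_green (a joint): Travel of the green key, same as the red.
- key_blue (a joint): Travel of the blue key, same as the red.
- mortar: White ceramic mortar, loose on the weighing plate, 96 mm across the rim, 60 mm tall (rim 91 mm above the tray floor), about 0.45 kg. Origin: centre of its underside; about 130 mm behind the middle key. To be left alone.
- carousel_jar (a point): Centre of the top of one jar's lid on the black spice carousel, 116 mm above the tray floor, 47 mm from the carousel's upright axis. The carousel, with six black-lidded jars, is 140 mm across and 160 mm tall, stands in the left or right part of the tray and turns easily. To be left alone.
- carousel: Fixed foot of the spice carousel. Origin: on the carousel's axis, on the tray floor.
- cruet: Loose glass oil cruet with a steel flip stopper, 72 mm across, 157 mm tall; stands at the other end of the tray from the carousel. Origin: centre of its underside. To be left alone.
- spoons: Copper-toned measuring spoons on a ring, lying fanned out in the left (+y) part of the tray near the edge towards the robot, about 130 mm long by 110 mm wide, 14 mm tall. Origin: about its middle, on the tray floor. To be left alone.

How it is judged:
By the outcome, as a careful person would: the job done as asked, in the order asked, and still so for the second after the job is handed in, with the robot touching nothing.
It also fails if it takes over 40 s, if anything falls off the work surface, if the arm or the gripper's body presses on something with over 40 N, if the wrist force passes 120 N, or if a joint passes its speed limit or range.

## Working session

There is one attempt and no reset: what is moved stays moved. The work goes in short steps, Python scripts to look and compute and a shell command to move; the robot and the scene stay as the last step left them, time stands still between calls to the robot, and variables do not carry over. Pictures are saved under pics/ and viewed, about 8 in all and at most 12, crops included, and the job is handed in when it is done.

```bash
mkdir -p pics; python3 - <<'E'
from bench import telemetry, snapshot, camera_params
import cv2, numpy as np
print(telemetry.sense())
for n in ("top","scene"):
    im,d=snapshot(n); np.savez(f"{n}0.npz",im=im,d=d)
    cv2.imwrite(f"pics/{n}0.png",im[:,:,::-1])
    p=camera_params(n); print(n,p)
E
```

```text
{'time': 0.0, 'joint_pos': array([ 6.44910566e+01,  7.51398881e+00,  8.53311894e+01, -1.48981373e-03,
        8.72623479e+01, -4.89404991e+00]), 'qd': array([-0.03775316, -0.11826563, -0.06663176,  0.0500392 , -0.05798703,
        0.04308802]), 'joint_efforts': array([ 3.02350876e-03, -5.69414341e+01, -5.00545835e+01,  2.69063403e-04,
        1.44531287e-02, -5.25624625e-05]), 'tool_pos': array([211.00312425, 561.06710554, 230.23780705]), 'tcp_rot': array([-1.79892739e+02, -7.69086846e-03,  1.59385172e+02]), 'ft_force': array([-0.4794388 , -0.45728108, -0.4301791 ]), 'wrist_torque': array([-0.04759453,  0.0231446 ,  0.02314437]), 'finger_gap': 85.3403313827905}
top {'K': array([[514.20363055,   0.        , 327.42442828],
       [  0.        , 514.20363055, 202.22794436],
       [  0.        ,   0.        ,   1.        ]]), 'D': array([-0.06163557,  0.        ,  0.        ,  0.        ,  0.        ]), 'extrinsics': array([[-2.55003979e-02, -9.81111215e-01,  1.91756392e-01,
         3.17917102e+02],
       [-9.99355349e-01,  2.98678689e-02,  1.99197639e-02,
        -1.85482010e+00],
       [-2.52708585e-02, -1.91124815e-01, -9.81240383e-01,
         1.37618563e+03],
       [ 0.00000000e+00,  0.00000000e+00,  0.00000000e+00,
         1.00000000e+00]])}
scene {'K': array([[450.31474691,   0.        , 310.11407695],
       [  0.        , 450.31474691, 200.21103516],
       [  0.        ,   0.        ,   1.        ]]), 'D': array([-0.08200402,  0.        ,  0.        ,  0.        ,  0.        ]), 'extrinsics': array([[ 8.54229324e-01,  3.88112985e-01, -3.45919894e-01,
         9.61356773e+02],
       [ 5.19683307e-01, -6.18389713e-01,  5.89511174e-01,
        -6.08980833e+02],
       [ 1.48836378e-02, -6.83346525e-01, -7.29942466e-01,
         8.77871493e+02],
       [ 0.00000000e+00,  0.00000000e+00,  0.00000000e+00,
         1.00000000e+00]])}
```

View pics/top0.png

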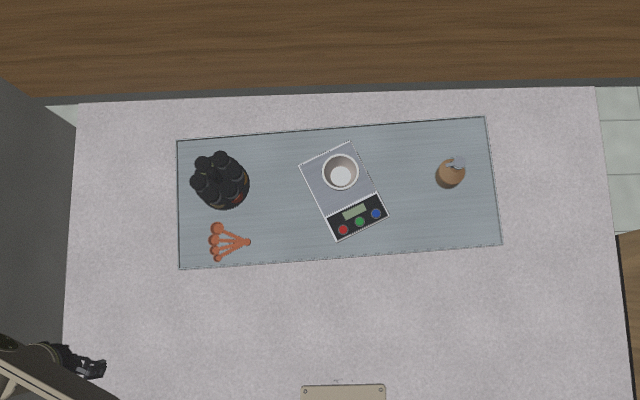

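View pics/scene0.png

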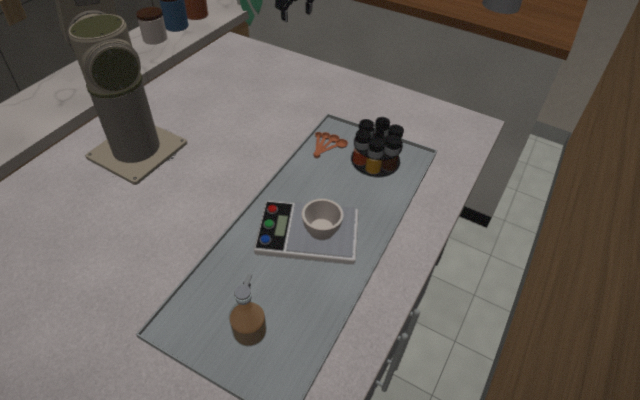

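The top view shows the keys as red (344,230), green (360,221) and blue (376,213), with the carousel at (218,180), the spoons at (228,242) and the cruet at (451,171). The scene view shows the keys at (272,209), (268,224) and (265,240). Next I measure the key positions from both views.

```bash
cat > h.py <<'E'
import cv2, numpy as np
from bench import telemetry, snapshot, camera_params
def ray(p,uv):
    n=cv2.undistortPoints(np.array([[uv]],float),p["K"],p["D"])[0,0]
    E=p["extrinsics"]; return E[:3,3], E[:3,:3]@np.array([n[0],n[1],1.])
def onplane(p,uv,z):
    o,r=ray(p,uv); return o+r*(z-o[2])/r[2]
def keys(im,amin=12,box=None):
    hsv=cv2.cvtColor(im,cv2.COLOR_RGB2HSV); out={}
    R={"red":[(0,8),(172,180)],"green":[(55,88)],"blue":[(100,125)]}
    for k,rs in R.items():
        m=sum(cv2.inRange(hsv,(a,110,60),(b,255,255)) for a,b in rs)
        if box: b=np.zeros_like(m); b[box[1]:box[3],box[0]:box[2]]=1; m=m*b
        n,l,s,c=cv2.connectedComponentsWithStats(m)
        out[k]=[(c[i].round(2),s[i][:5].tolist()) for i in range(1,n) if s[i][4]>=amin]
    return out
def tri(a,b):
    (o1,r1),(o2,r2)=a,b
    t=np.linalg.lstsq(np.c_[r1,-r2],o2-o1,rcond=None)[0]
    p,q=o1+t[0]*r1,o2+t[1]*r2
    return (p+q)/2,np.linalg.norm(p-q)
E
python3 - <<'E'
from h import *
R={}
for n,box in (("top",(320,190,400,250)),("scene",(250,195,290,255))):
    p=camera_params(n); ks=keys(np.load(n+"0.npz")["im"],box=box)
    for k,v in ks.items():
        print(n,k,v)
        c=max(v,key=lambda x:x[1][4])[0]; R[n,k]=ray(p,c); print(onplane(p,c,50.5).round(1))
P={}
for k in("red","green","blue"):
    P[k],e=tri(R["top",k],R["scene",k]); print(k,P[k].round(1),e.round(2))
d=P["red"]-P["blue"]; print(np.linalg.norm(d),"scale yaw",np.degrees(np.arctan2(-d[0],d[1])))
E
```

```text
top red [(array([342.69, 229.22]), [339, 226, 8, 8, 51])]
[504.3 -12.8  50.5]
top green [(array([359.13, 221.07]), [356, 218, 8, 7, 45])]
[524.5 -56.3  50.5]
top blue [(array([375.64, 213.  ]), [372, 210, 8, 7, 50])]
[ 544.5 -100.1   50.5]
scene red [(array([271.86, 207.88]), [267, 205, 10, 7, 57])]
[502.6 -13.3  50.5]
scene green [(array([268.46, 222.62]), [265, 219, 8, 8, 52])]
[522.8 -57.   50.5]
scene blue [(array([264.84, 238.26]), [261, 235, 9, 8, 61])]
[ 543.  -100.7   50.5]
red [503.6 -13.3  51.4] 1.63
green [523.7 -56.8  51.2] 1.71
blue [ 543.8 -100.6   51.2] 1.47
96.07824971204185 scale yaw 24.766520213981007
```

```bash
python3 -m jog '[[[0,0,0,0,0,0.0248,0],[0,0,0,0,0,0.0248,0],[0,0,0,0,0,0.0248,0],[0,0,0,0,0,0.0248,0],[0,0,0,0,0,0.0248,0],[-0.4,0.04,0,0,0,0,0],[-0.8,0.04,0,0,0,0,0],[-1,0.04,0,0,0,0,0],[-1,0.04,0,0,0,0,0],[-1,0.04,0,0,0,0,0],[-1,0.04,0,0,0,0,0],[-1,0.04,0,0,0,0,0]]]' 30
python3 -m jog '[[[-1,0.04,0,0,0,0,0],[-1,0.04,0,0,0,0,0],[-1,0.04,0,0,0,0,0],[-1,0.04,0,0,0,0,0],[-1,0.04,0,0,0,0,0],[-1,0.04,0,0,0,0,0],[-0.8,0.02,0,0,0,0,0],[-0.6,0,0,0,0,0,0],[-0.3,0,0,0,0,0,0],[0,0,0,0,0,0,0],[0,0,0,0,0,0,0]]]'
python3 - <<'E'
from h import *
print(telemetry.sense())
p=camera_params("wrist"); im,d=snapshot("wrist"); np.savez("w1.npz",im=im,d=d); cv2.imwrite("pics/w1.png",im[:,:,::-1])
print(p["extrinsics"].round(3).tolist())
for k,v in keys(im,100).items():
    for c,s in v: print(k,c,s,onplane(p,c,50.5).round(1))
E
```

```text
time: 1.6
tool_pos: [354.1, 283.4, 231.0]
tcp_rot: [180.0, 0.0, 115.0]
ft_force: [0.6, 0.4, 1.0]
finger_gap: -0.3
time: 2.98
tool_pos: [526.2, -57.5, 231.3]
tcp_rot: [-180.0, -0.0, 114.8]
ft_force: [-0.6, 0.1, -1.0]
finger_gap: -0.1
{'time': 2.975, 'joint_pos': array([-1.17992186e+01, -3.48627731e+00,  9.64848357e+01,  1.98383641e-02,
        8.70236094e+01, -3.66225109e+01]), 'qd': array([ 0.67451753, -0.20800265, -0.01000372,  0.00220123, -0.14170701,
        0.14641555]), 'joint_efforts': array([-7.22002555e-01, -4.65570688e+01, -5.01414907e+01, -6.44246838e-02,
       -2.37625453e-02, -4.20989154e-02]), 'tool_pos': array([526.19744508, -57.48682233, 231.25251554]), 'tcp_rot': array([-1.79994027e+02, -2.91242122e-02,  1.14822257e+02]), 'ft_force': array([-0.60307764,  0.10181843, -1.0004341 ]), 'wrist_torque': array([ 0.01638704, -0.01565994,  0.00068529]), 'finger_gap': -0.05164648631329175}
[[0.907, 0.397, 0.138, 490.247], [0.42, -0.857, -0.297, 20.11], [0.001, 0.328, -0.945, 375.348], [0.0, 0.0, 0.0, 1.0]]
red [317.7 135.5] [309, 126, 19, 20, 296] [503.3 -11.3  50.5]
green [317.86 177.21] [309, 169, 18, 18, 251] [523.5 -54.5  50.5]
blue [317.86 215.65] [310, 207, 17, 18, 241] [543.7 -98.3  50.5]
```

View pics/w1.png

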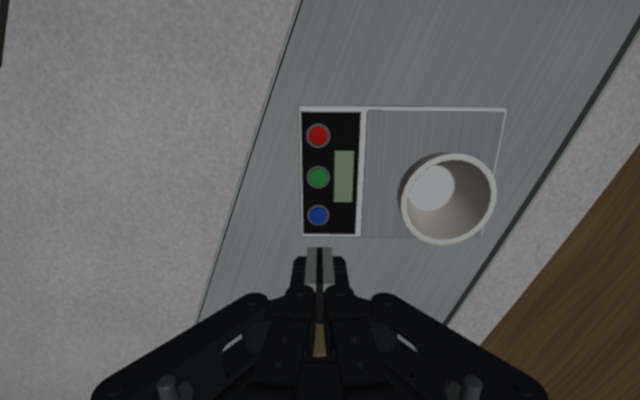

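The wrist view shows the keys at (318,136), (318,177) and (318,216), and the shut tips at (320,250). Its positions agree with the other views within 2 mm. Next I move above red.

```bash
python3 -m jog '[[[0.5,-0.02,0.3,0,0,0,0],[0.51,-0.02,0.6,0,0,0,0],[0,0,0.8,0,0,0,0],[0,0,0.8,0,0,0,0],[0,0,0.4,0,0,0,0],[0,0,0.3,0,0,0,0],[0,0,0.1,0,0,0,0],[0,0,0,0,0,0,0],[0,0,0,0,0,0,0]]]'
for i in 1 2 3; do python3 -m jog '[[[0,0,0,0,0,0,0]]]'; done
python3 - <<'E'
from h import *
p=camera_params("wrist"); im,d=snapshot("wrist"); np.savez("w2.npz",im=im,d=d); cv2.imwrite("pics/w2.png",im[:,:,::-1])
for k,v in keys(im,100).items():
    for c,s in v: print(k,c,s,onplane(p,c,50.5).round(1))
E
```

```text
time: 4.15
tool_pos: [504.6, -13.3, 67.4]
tcp_rot: [179.9, 0.1, 114.8]
ft_force: [-0.2, -0.8, 1.2]
finger_gap: 0.1
time: 4.28
tool_pos: [504.4, -13.4, 67.2]
tcp_rot: [179.9, 0.0, 114.7]
ft_force: [-0.9, 0.6, -0.2]
finger_gap: 0.2
time: 4.4
tool_pos: [504.0, -13.4, 66.7]
tcp_rot: [180.0, 0.0, 114.7]
ft_force: [1.2, -0.2, -0.1]
finger_gap: 0.1
time: 4.53
tool_pos: [503.8, -13.3, 66.4]
tcp_rot: [180.0, 0.0, 114.7]
ft_force: [-0.1, -0.3, -0.9]
finger_gap: 0.1
red [319.76 239.2 ] [303, 227, 34, 28, 599] [501.8  -7.8  50.5]
blue [319.26 351.43] [313, 346, 14, 11, 125] [539.8 -90.7  50.5]
```

View pics/w2.png

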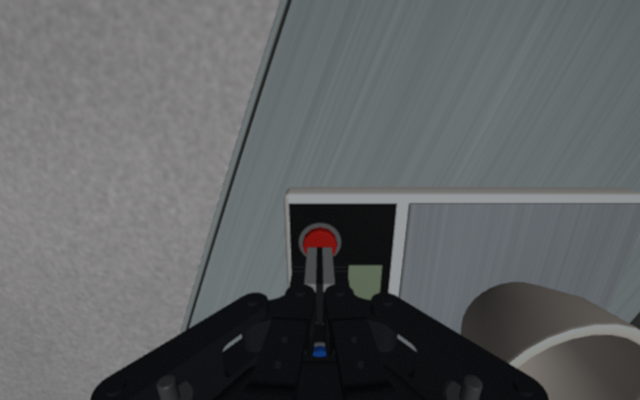

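The tips line up with the red key at u=320. I descend slowly in small steps.

```bash
python3 -m jog '[[[0,0,0.1,0,0,0,0],[0,0,0.08,0,0,0,0],[0,0,0.04,0,0,0,0],[0,0,0,0,0,0,0],[0,0,0,0,0,0,0],[0,0,0,0,0,0,0],[0,0,0,0,0,0,0]]]'
for i in 1 2 3 4; do python3 -m jog '[[[0,0,0,0,0,0,0]]]' | egrep 'pos|force'; done
```

```text
time: 5.45
tool_pos: [503.8, -13.3, 55.4]
tcp_rot: [180.0, 0.0, 114.7]
ft_force: [0.3, 0.1, -0.3]
finger_gap: -0.0
tool_pos: [503.8, -13.3, 55.4]
ft_force: [-0.0, -0.9, 1.1]
tool_pos: [503.7, -13.3, 55.3]
ft_force: [0.5, 0.2, -0.8]
tool_pos: [503.7, -13.3, 55.3]
ft_force: [-0.1, -0.5, 0.1]
tool_pos: [503.7, -13.3, 55.3]
ft_force: [0.5, -0.3, -0.1]
```

```bash
python3 -m jog '[[[0,0,0.04,0,0,0,0],[0,0,0.03,0,0,0,0],[0,0,0.01,0,0,0,0],[0,0,0.01,0,0,0,0],[0,0,0.01,0,0,0,0],[0,0,0.01,0,0,0,0],[0,0,0.01,0,0,0,0]]]'
for i in 1 2 3 4; do python3 -m jog '[[[0,0,0,0,0,0,0]]]' | egrep 'pos|force'; done
```

```text
time: 6.82
tool_pos: [503.7, -13.3, 49.4]
tcp_rot: [180.0, 0.0, 114.7]
ft_force: [-0.9, 0.3, 2.9]
finger_gap: 0.2
tool_pos: [503.7, -13.3, 49.4]
ft_force: [-2.7, -0.5, 1.3]
tool_pos: [503.7, -13.3, 49.4]
ft_force: [-1.0, 0.3, 2.5]
tool_pos: [503.8, -13.3, 49.4]
ft_force: [-1.4, -0.6, 2.4]
tool_pos: [503.7, -13.3, 49.3]
ft_force: [-1.3, -0.6, 2.5]
```

```bash
python3 -m jog '[[[0,0,0.01,0,0,0,0],[0,0,0.01,0,0,0,0],[0,0,0.01,0,0,0,0],[0,0,0.01,0,0,0,0],[0,0,0.005,0,0,0,0],[0,0,0,0,0,0,0]]]'
for i in 1 2 3; do python3 -m jog '[[[0,0,0,0,0,0,0]]]' | egrep 'pos|force'; done
```

```text
time: 8.07
tool_pos: [503.8, -13.3, 47.2]
tcp_rot: [180.0, 0.0, 114.7]
ft_force: [-2.6, -0.3, 5.6]
finger_gap: 0.2
tool_pos: [503.7, -13.3, 47.1]
ft_force: [-2.2, 0.3, 5.1]
tool_pos: [503.8, -13.3, 47.2]
ft_force: [-2.8, 0.0, 5.4]
tool_pos: [503.8, -13.3, 47.2]
ft_force: [-2.2, -0.6, 5.1]
```

```bash
python3 -m jog '[[[0,0,-0.02,0,0,0,0],[0,0,-0.05,0,0,0,0],[0,0,-0.1,0,0,0,0],[0,0,-0.13,0,0,0,0],[-0.2,0,0,0,0,0,0],[-0.3,0,0,0,0,0,0],[-0.3,0,0,0,0,0,0],[-0.16,0,0,0,0,0,0],[0,0,0,0,0,0,0],[0,0,0,0,0,0,0],[0,0,0,0,0,0,0],[0,0,0,0,0,0,0]]]'
python3 - <<'E'
from h import *
for n,box in (("top",(320,190,400,250)),("scene",(250,195,290,255)),("wrist",None)):
    im,d=snapshot(n); np.savez(n+"1.npz",im=im,d=d); p=camera_params(n)
    for k,v in keys(im,12,box).items():
        for c,s in v: print(n,k,c,s,onplane(p,c,50.5).round(1))
print(telemetry.sense()["tool_pos"],telemetry.sense()["ft_force"])
E
```

```text
time: 9.95
tool_pos: [523.7, -56.5, 62.1]
tcp_rot: [180.0, -0.0, 114.8]
ft_force: [1.2, -0.2, -0.2]
finger_gap: -0.1
top red [342.69 229.22] [339, 226, 8, 8, 51] [504.3 -12.8  50.5]
scene green [268.56 223.64] [265, 221, 8, 6, 36] [524.8 -59.5  50.5]
scene blue [264.87 238.2 ] [261, 235, 9, 8, 60] [ 543.  -100.5   50.5]
wrist red [319.59 170.97] [301, 152, 39, 39, 1155] [503.2 -11.2  50.5]
wrist green [319.93 241.53] [303, 231, 34, 26, 501] [521.6 -50.6  50.5]
wrist blue [319.32 324.84] [316, 324, 8, 3, 19] [ 547.8 -108.2   50.5]
[523.76502817 -56.6723231   62.06879957] [-0.11886868 -0.5291973   0.50699815]
```

Red key's position is unchanged after the press, so the scale has not moved. Green comes next, the same way.

```bash
python3 -m jog '[[[0,0,0.06,0,0,0,0],[0,0,0.08,0,0,0,0],[0,0,0.05,0,0,0,0],[0,0,0.01,0,0,0,0],[0,0,0.01,0,0,0,0],[0,0,0.01,0,0,0,0],[0,0,0.01,0,0,0,0],[0,0,0.01,0,0,0,0],[0,0,0.01,0,0,0,0],[0,0,0,0,0,0,0]]]'
for i in 1 2 3; do python3 -m jog '[[[0,0,0,0,0,0,0]]]' | egrep 'pos|force'; done
```

```text
time: 11.35
tool_pos: [523.9, -56.9, 49.7]
tcp_rot: [180.0, 0.0, 114.7]
ft_force: [0.0, -0.1, 2.3]
finger_gap: 0.1
tool_pos: [523.9, -56.9, 49.7]
ft_force: [-0.5, 1.2, 2.5]
tool_pos: [523.9, -56.9, 49.7]
ft_force: [-0.8, 0.2, 2.7]
tool_pos: [523.9, -56.9, 49.6]
ft_force: [0.8, 0.7, 1.4]
```

```bash
python3 -m jog '[[[0,0,0.01,0,0,0,0],[0,0,0.01,0,0,0,0],[0,0,0.01,0,0,0,0],[0,0,0.01,0,0,0,0],[0,0,0.01,0,0,0,0],[0,0,0,0,0,0,0]]]'
for i in 1 2 3; do python3 -m jog '[[[0,0,0,0,0,0,0]]]' | egrep 'pos|force'; done
```

```text
time: 12.48
tool_pos: [523.9, -56.9, 47.2]
tcp_rot: [180.0, 0.0, 114.7]
ft_force: [-1.9, 0.8, 5.0]
finger_gap: 0.2
tool_pos: [523.9, -56.9, 47.2]
ft_force: [-1.3, 0.1, 5.6]
tool_pos: [523.9, -56.9, 47.2]
ft_force: [-1.0, -0.6, 6.0]
tool_pos: [523.9, -56.9, 47.2]
ft_force: [-0.3, 0.2, 4.7]
```

Green went down about 3.3 mm at about 5.3 N. I lift, move to blue and press to the same depth.

```bash
python3 -m jog '[[[0,0,-0.02,0,0,0,0],[0,0,-0.05,0,0,0,0],[0,0,-0.1,0,0,0,0],[0,0,-0.13,0,0,0,0],[-0.2,0,0,0,0,0,0],[-0.3,0,0,0,0,0,0],[-0.3,0,0,0,0,0,0],[-0.16,0,0,0,0,0,0],[0,0,0,0,0,0,0],[0,0,0,0,0,0,0],[0,0,0,0,0,0,0],[0,0,0,0,0,0,0]]]'
python3 - <<'E'
from h import *
for n,box in (("top",(320,190,400,250)),("wrist",None)):
    im,d=snapshot(n); p=camera_params(n)
    if n=="wrist": cv2.imwrite("pics/w3.png",im[:,:,::-1])
    for k,v in keys(im,12,box).items():
        for c,s in v: print(n,k,c,s,onplane(p,c,50.5).round(1))
E
python3 -m jog '[[[0,0,0.06,0,0,0,0],[0,0,0.08,0,0,0,0],[0,0,0.05,0,0,0,0],[0,0,0.01,0,0,0,0],[0,0,0.01,0,0,0,0],[0,0,0.01,0,0,0,0],[0,0,0.01,0,0,0,0],[0,0,0.01,0,0,0,0],[0,0,0.01,0,0,0,0],[0,0,0,0,0,0,0]]]'
for i in 1 2 3; do python3 -m jog '[[[0,0,0,0,0,0,0]]]' | egrep 'pos|force'; done
```

```text
time: 14.35
tool_pos: [543.8, -100.1, 62.1]
tcp_rot: [180.0, -0.0, 114.8]
ft_force: [-0.0, -0.6, 0.1]
finger_gap: -0.0
top green [359.13 221.07] [356, 218, 8, 7, 45] [524.5 -56.3  50.5]
wrist red [319.7   78.14] [299, 56, 43, 46, 1498] [503.3 -11.4  50.5]
wrist green [319.69 170.94] [301, 152, 38, 39, 1126] [523.3 -54.7  50.5]
wrist blue [319.93 241.68] [302, 231, 36, 26, 518] [541.8 -94.2  50.5]
time: 15.7
tool_pos: [544.0, -100.5, 49.7]
tcp_rot: [180.0, 0.0, 114.7]
ft_force: [-1.0, -0.2, 2.2]
finger_gap: 0.1
tool_pos: [544.0, -100.5, 49.6]
ft_force: [-1.2, 0.6, 2.0]
tool_pos: [544.0, -100.5, 49.6]
ft_force: [-1.1, 0.3, 2.3]
tool_pos: [544.0, -100.5, 49.6]
ft_force: [0.0, 0.1, 3.1]
```

View pics/w3.png

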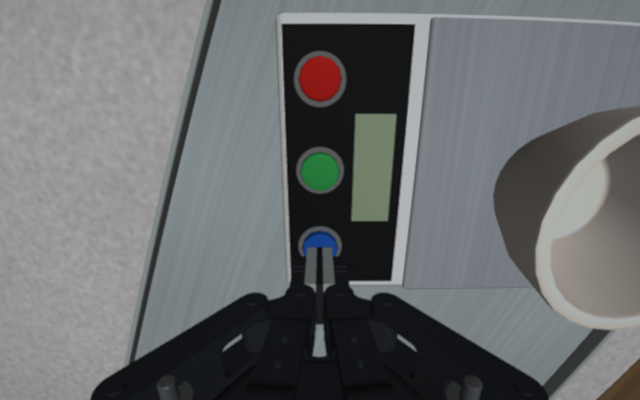

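The picture shows red (320,78) and green (320,171) back up, with the tips centred over blue (320,242). I finish the blue press, then rise well clear and move back towards the robot.

```bash
python3 -m jog '[[[0,0,0.01,0,0,0,0],[0,0,0.01,0,0,0,0],[0,0,0.01,0,0,0,0],[0,0,0.01,0,0,0,0],[0,0,0.01,0,0,0,0],[0,0,0,0,0,0,0]]]'
for i in 1 2 3; do python3 -m jog '[[[0,0,0,0,0,0,0]]]' | egrep 'pos|force'; done
python3 -m jog '[[[0,0,-0.02,0,0,0,0],[0,0,-0.05,0,0,0,0],[0,0,-0.1,0,0,0,0],[0,0,-0.3,0,0,0,0],[0,0,-0.7,0,0,0,0],[0,0,-0.8,0,0,0,0],[0,0,-0.8,0,0,0,0],[0,-0.6,-0.4,0,0,0,0],[0,-0.8,-0.2,0,0,0,0],[0,-0.8,0,0,0,0,0],[0,-0.4,0,0,0,0,0],[0,0,0,0,0,0,0]]]'
python3 -m jog '[[[0,0,0,0,0,0,0],[0,0,0,0,0,0,0],[0,0,0,0,0,0,0],[0,0,0,0,0,0,0]]]'
python3 - <<'E'
from h import *
for n,box in (("top",(320,190,400,250)),("scene",(250,195,290,255))):
    im,d=snapshot(n); cv2.imwrite(f"pics/{n}9.png",im[:,:,::-1]); p=camera_params(n)
    for k,v in keys(im,12,box).items():
        for c,s in v: print(n,k,c,s,onplane(p,c,50.5).round(1))
    a=np.load(n+"0.npz")["im"]; df=np.abs(a.astype(int)-im).max(2)>40
    print(n,"changed px",df.sum(),cv2.boundingRect(df.astype(np.uint8)))
    if n=="scene": print("tray region",df[110:345,220:440].sum())
E
```

```text
time: 16.82
tool_pos: [544.0, -100.5, 47.2]
tcp_rot: [180.0, 0.0, 114.7]
ft_force: [-1.8, -0.4, 6.0]
finger_gap: 0.2
tool_pos: [544.0, -100.5, 47.2]
ft_force: [-1.3, 0.1, 5.5]
tool_pos: [544.0, -100.5, 47.2]
ft_force: [-1.9, 0.1, 5.6]
tool_pos: [544.0, -100.5, 47.2]
ft_force: [-1.5, 0.6, 6.1]
time: 18.7
tool_pos: [425.3, -155.4, 216.6]
tcp_rot: [179.9, 0.1, 114.6]
ft_force: [0.6, -0.3, 1.9]
finger_gap: 0.0
time: 19.2
tool_pos: [426.0, -154.6, 215.4]
tcp_rot: [-180.0, -0.0, 114.8]
ft_force: [-0.0, -0.2, -0.4]
finger_gap: -0.0
top red [342.69 229.22] [339, 226, 8, 8, 51] [504.3 -12.8  50.5]
top green [359.16 221.04] [356, 218, 8, 7, 45] [524.5 -56.3  50.5]
top blue [375.64 213.  ] [372, 210, 8, 7, 50] [ 544.5 -100.1   50.5]
top changed px 11625 (0, 183, 490, 217)
scene red [271.62 207.88] [267, 205, 10, 7, 56] [502.1 -13.6  50.5]
scene green [268.43 222.55] [265, 219, 8, 8, 53] [522.6 -56.9  50.5]
scene blue [264.78 238.32] [261, 235, 9, 8, 60] [ 543.  -100.9   50.5]
scene changed px 8304 (59, 0, 255, 186)
tray region 35
```

View pics/scene9.png

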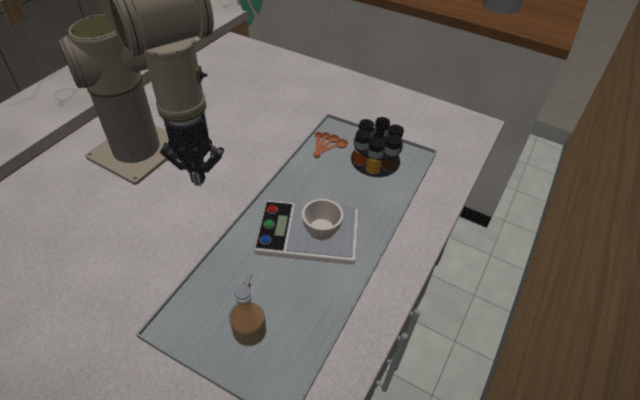

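The final picture shows the hand clear at (200,165), the keys at their first positions, and the mortar, carousel, cruet and spoons where they were. I hand in.

```bash
python3 -c "
from bench import job; print(job.hand_in())"
```

```text
the job is handed in; nothing more can be done
None
```

I tapped the red, green and blue keys in that order with the shut fingertips, then pulled the hand clear and handed the job in at about 19 s.

- **Presses:** each key went down about 3.3 mm at 5 to 6 N, which is past the 2 mm point and short of the end stop. The depth comes from the fingertip height against the nominal key top, since key travel cannot be read directly. I lifted about 15 mm after each press. The wrist picture showed red and green back up before I pressed blue.
- **Sideways force:** I read 1 to 2.5 N sideways during the presses, without a clear cause. The scale did not move.
- **Final check:** from above, all three keys are within 0.05 px of where they started. In the scene view they are within about 0.25 px (under 1 mm). The mortar, carousel, cruet and spoons look unmoved, and the wrist force is back to about zero.
- **Disagreement:** the three cameras differed by up to about 2 mm on key positions. I pressed near their average, within about 1 to 2 mm of each key's centre.

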